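# Line up nozzle caps by height beside the tilt-out bin

### The job

Stand the four grey nozzle caps upright on the four ring marks of the wooden strip in order of height, one centred on each mark: the shortest on the mark next to the white tilt-out bin, rising to the tallest at the other end, by the round tin. Leave the yellow scraper where it lies.

Things in the scene. Friction and masses are not known exactly. Their poses are not given: they have to be found in the camera images.
- cap_48_center (a point): the shortest of four loose grey plastic nozzle caps: an upright solid round cap 48 mm high and 29 mm across, ribbed near its foot, its top 8 mm narrowing to 20 mm across; weighs about 32 g. The point is its centre, 24 mm above its foot; z is up along the cap. At the start it stands upright on the shelf (z = 0), at least 80 mm from centre to centre from the other caps.
- cap_64_center (a point): the second shortest of four loose grey plastic nozzle caps: an upright solid round cap 64 mm high and 29 mm across, ribbed near its foot, its top 8 mm narrowing to 20 mm across; weighs about 36 g. The point is its centre, 32 mm above its foot; z is up along the cap. At the start it stands upright on the shelf (z = 0), at least 80 mm from centre to centre from the other caps.
- cap_80_center (a point): the second tallest of four loose grey plastic nozzle caps: an upright solid round cap 80 mm high and 29 mm across, ribbed near its foot, its top 8 mm narrowing to 20 mm across; weighs about 40 g. The point is its centre, 40 mm above its foot; z is up along the cap. At the start it stands upright on the shelf (z = 0), at least 80 mm from centre to centre from the other caps.
- cap_96_center (a point): the tallest of four loose grey plastic nozzle caps: an upright solid round cap 96 mm high and 29 mm across, ribbed near its foot, its top 8 mm narrowing to 20 mm across; weighs about 44 g. The point is its centre, 48 mm above its foot; z is up along the cap. At the start it stands upright on the shelf (z = 0), at least 80 mm from centre to centre from the other caps.
- mark_a: the first (leftmost seen from the robot, greatest y) of four identical flat round marks in a row along a fixed wooden strip (62 x 310 x 6 mm): a dark ring 46 mm across with a light middle, printed on the strip. Origin at its centre, on the strip's top face, 6 mm above the shelf; y runs along the strip to the left, z is up. Marks are about 75 mm apart; the strip is fixed but lies differently each time.
- mark_b: the second of four identical flat round marks in a row along a fixed wooden strip (62 x 310 x 6 mm): a dark ring 46 mm across with a light middle, printed on the strip. Origin at its centre, on the strip's top face, 6 mm above the shelf; y runs along the strip to the left, z is up. Marks are about 75 mm apart; the strip is fixed but lies differently each time.
- mark_c: the third of four identical flat round marks in a row along a fixed wooden strip (62 x 310 x 6 mm): a dark ring 46 mm across with a light middle, printed on the strip. Origin at its centre, on the strip's top face, 6 mm above the shelf; y runs along the strip to the left, z is up. Marks are about 75 mm apart; the strip is fixed but lies differently each time.
- mark_d: the fourth (rightmost, least y) of four identical flat round marks in a row along a fixed wooden strip (62 x 310 x 6 mm): a dark ring 46 mm across with a light middle, printed on the strip. Origin at its centre, on the strip's top face, 6 mm above the shelf; y runs along the strip to the left, z is up. Marks are about 75 mm apart; the strip is fixed but lies differently each time.
- bin: white plastic tilt-out bin, fixed, about 90 mm wide, 105 mm deep and 110 mm high, open at the top, its inner drawer tilted out towards the robot. It stands past one end of the strip, left or right, its centre about 120 mm along from the nearest mark; a round steel tin (84 mm across, 105 mm high, fixed) stands in the same way at the other end. Origin at the centre of its underside.
- scraper: yellow plastic scraper lying flat and loose on the shelf, left of the caps, about 145 mm long, 65 mm wide at its blade, 14 mm high; not part of the job. Origin on its underside, about 6 mm from the middle of its length; x runs along it from handle to blade.

How it is judged:
By the outcome, as a careful person would: the job done as asked, in the order asked, and still so for the second after the job is handed in, with the robot touching nothing.
It also fails if it takes over 96 s, if anything falls off the work surface, if the arm or the gripper's body presses on something with over 40 N, if the wrist force passes 120 N, or if a joint passes its speed limit or range.

### The arm

A 7-joint arm with a two-finger parallel gripper is mounted at the origin on the work surface. World frame = base frame: x ahead of the robot, y to its left, z up, the work surface at z = 0. Lengths are in m, angles in degrees, forces in N, time in s.
With the tool pointing down it reaches from about 0.425 to 0.875 m from the base axis. Payload 4.7 kg.
Tool frame: the origin (TCP) lies midway between the tips of the shut fingers; the grasp point (between the pads) lies 19 mm behind it; z points along the fingers, y is the line along which they close (so a half turn about z gives the same grasp; the last joint's range is limited). The gripper opens to 87 mm and grips with 3 to 60 N. Pads are 19 mm wide; open, the fingers measure 117 mm over their backs; the gripper's body (75 mm by 190 mm) begins 51 mm behind the grasp point.
Start: joints at [64.406, 18.392, -4.016, 83.108, 1.295, 78.541, -3.26], TCP at [0.289, -0.582, 0.223] pointing down, gripper open.
Joint ranges: [-163.93, 163.93], [-17.29, 119.83], [-79.2, 71.16], [3.27, 140.29], [-89.18, 269.18], [5.43, 117.66], [-154.24, 154.24]. Speed limits (degrees/s): [147.25, 147.25, 180, 180, 180, 180, 180].

### API

Orientations are given as [roll, pitch, yaw] about the fixed x, y, z axes, in that order (R = Rz(yaw) Ry(pitch) Rx(roll)).
In Python, from cell import env, viewer, boxes_of, masks_of gives the robot as it stands. The module is installed in compiled form; this text tells all that it offers.
- The arm moves only by the tool apply_moves, never from a script. Its argument "moves" is a list of rows, each a list of 7 numbers: the shift along the tool's x, y, z scaled (see below), then the turn, a rotation vector about the tool's x, y, z scaled (see below), then the opening, from 0 (shut) to 1 (fully open). A call has 1 to 20 rows; each row is the pose to reach, as a shift and turn from the pose commanded when the call began, along the tool's axes at that moment; what a row does not reach only later rows make up. The controller multiplies each number of a shift by 0.2 m and each number of a turn by 1.5 rad. A row lasts 1/10 s, in which the tool goes at most 50 mm and 8.59 degrees, less where a joint would pass 70% of its speed; a pose out of reach is approached as far as the arm can. A call with a number of a shift or a turn outside -1 to 1 is refused whole. A call with a gripper value outside its range is refused whole. The fingers move at their own pace and stop on an object; "grip_force" is the grip in N (left out, the last holds). Time passes only in rows, so rows that repeat a pose let the fingers close. It gives the time, the measured TCP pose, the force, the opening and the grip force at its end, in the units of the state.
- env.get_obs(): the state, without advancing time (a new reading comes with each control period).
- viewer.read_camera(name): name is "side" or "top" or "wrist"; returns the picture (384x512x3 uint8, red, green, blue); there is no depth.
- viewer.get_calibration(name): a dict with "fov_y" (degrees; the focal length in pixels is half the picture's height over the tangent of half this angle, whatever the lens; pixels are square), "cx", "cy" (the principal point, pixels), "k1" (the pictures are not rectified: a ray, as slopes to the right and down, at radius r is drawn at 1 + k1 r^2 times it, then the intrinsics apply), "position" and "orientation" of the camera in the world. Camera axes: x right, y up, looking along -z (the intrinsics and any distortion apply to the point x, -y, -z); pixel columns grow to the right and rows downward; lengths in m; the calibration is good to about 2 mm. A picture is of the moment at which its call begins: read the wrist's pose just before it. get_calibration takes no time and is no camera call; for the wrist camera it gives the pose at the moment of the call.
- env.sign_off(): hands the job in; it is judged then, once.
Trained networks look in the newest picture that a camera, given by its name, has taken for a name from the list of things; names that differ only in an ending like _2 or _b are one class to them, and where a whole thing is asked for, a point or a joint stands for the part that bears it (a point fixed in the world has none). Each returns a list of dicts, best first, with "conf" (0 to 1); they miss things now and then, are a little off and sometimes report something else, mostly with a low value. They report only what shows in the picture. A call takes as long as a camera call.
- boxes_of(camera, target): "location" ([column, row] in pixels, amid what is visible of it).
- masks_of(camera, target): "pixels" (384x512 bool, what is visible of it) and "location" ([column, row] in pixels, amid what is visible of it).
The state is a dict: "time_s": time; "qpos": joint angles; "joint_velocities": joint speeds; "effort": joint torques, N m; "tool_pos": TCP position; "tool_rot": TCP orientation; "force": force on the tool from outside, world axes, zero at the start; "wrist_torque": the same for the moment, N m; "grip_width": finger opening in m; "grasp_force": force on a finger pad.
Only numpy, scipy, OpenCV 4.12 (cv2) and the standard library are available. Lean on these libraries where they do the work, as an engineer would, in place of code of your own. Each camera call takes 0.05 s, during which the arm holds its last target. There are 200 camera calls.

## Working session

There is one attempt and no reset: what is moved stays moved. The work goes in short steps, Python scripts to look and compute and a tool call to move; the robot and the scene stay as the last step left them, time stands still between calls to the robot, and variables do not carry over. Pictures are saved under pics/ and viewed, at most 14 in all, crops included, and the job is handed in when it is done.

Besides the shell and the picture viewer there is one more tool, called after "Emit:" as a command line: name --pt "numbers of a row" for each row, then --argument value for the rest. apply_moves: Moves the arm, as the interface text tells. Shifts and turns lie within -1 to 1; 1 stands for 0.2 m of shift or 1.5 rad of turn. Its arguments: {"type":"object","properties":{"moves":{"type":"array","items":{"type":"array","items":{"type":"number","minimum":-1,"maximum":1}}},"grip_force":{"type":"number"}},"required":["moves"]}

```bash
mkdir -p pics; cat > h.py <<'E'
import numpy as np,cv2
from scipy.spatial.transform import Rotation as R
from cell import env,viewer,boxes_of,masks_of
def cal(n):
    c=viewer.get_calibration(n); f=192/np.tan(np.radians(c['fov_y']/2))
    o=np.array(c['orientation'],float)
    M=o if o.shape==(3,3) else R.from_euler('xyz',o,degrees=True).as_matrix()
    return c,f,M,np.array(c['position'])
def ray(n,px,C=None):
    c,f,M,p=C or cal(n); d=np.array([(px[0]-c['cx'])/f,(px[1]-c['cy'])/f]); u=d.copy()
    for _ in range(30): u=d/(1+c['k1']*(u@u))
    return p,M@np.array([u[0],-u[1],-1])
def onz(n,px,z,C=None):
    p,d=ray(n,px,C); return p+d*(z-p[2])/d[2]
def proj(n,X,C=None):
    c,f,M,p=C or cal(n); q=M.T@(np.array(X)-p); u=np.array([q[0],-q[1]])/-q[2]
    return u*(1+c['k1']*(u@u))*f+[c['cx'],c['cy']]
def shot(n,name):
    im=viewer.read_camera(n); cv2.imwrite(f'pics/{name}.png',im[:,:,::-1]); return im
E
python3 - <<'E'
from h import *
s=env.get_obs(); print(s['time_s'],s['tool_pos'],s['tool_rot'],s['force'])
for n in ['side','top','wrist']:
    c=viewer.get_calibration(n); print(n,c)
    shot(n,n+'0')
    if n=='wrist': continue
    for t in ['cap_48_center','cap_64_center','cap_80_center','cap_96_center','mark_a','bin','scraper']:
        print(t,[(np.round(b['location']).tolist(),round(b['conf'],2)) for b in boxes_of(n,t)][:6])
a=cv2.imread('pics/top0.png');b=cv2.imread('pics/side0.png')
cv2.imwrite('pics/top.png',cv2.resize(a,(800,600)))
E
```

```text
0.0 [ 0.28873237 -0.58171237  0.22144095] [-1.79887681e+02  7.10378073e-03  2.64045230e+01] [-0.87052135 -0.80802145 -0.74705392]
side {'fov_y': 56.16588567121151, 'cx': 257.2207412750291, 'cy': 187.38035572959498, 'k1': -0.04664724904807549, 'position': array([0.29129734, 0.48391652, 0.58254968]), 'orientation': array([  43.79431657,   -0.17463503, -150.03229976])}
cap_48_center [([295.0, 223.0], 0.74)]
cap_64_center [([319.0, 179.0], 0.79)]
cap_80_center [([344.0, 149.0], 0.8), ([214.0, 194.0], 0.74)]
cap_96_center [([320.0, 174.0], 0.65)]
mark_a [([198.0, 215.0], 0.81), ([236.0, 168.0], 0.79), ([216.0, 194.0], 0.56), ([249.0, 148.0], 0.55)]
bin [([140.0, 235.0], 0.64)]
scraper [([232.0, 351.0], 0.88)]
top {'fov_y': 53.088744740003314, 'cx': 264.68943543810406, 'cy': 192.29450840246264, 'k1': -0.0571690661887684, 'position': array([0.41657084, 0.03300714, 1.0426184 ]), 'orientation': array([  7.31041511,   0.77270015, -90.69696598])}
cap_48_center [([261.0, 233.0], 0.62)]
cap_64_center [([309.0, 226.0], 0.48)]
cap_80_center [([351.0, 230.0], 0.73)]
cap_96_center [([208.0, 226.0], 0.56), ([165.0, 239.0], 0.15)]
mark_a [([232.0, 162.0], 0.71), ([260.0, 160.0], 0.7), ([314.0, 157.0], 0.7), ([290.0, 157.0], 0.57)]
bin [([185.0, 147.0], 0.94)]
scraper [([165.0, 240.0], 0.73)]
wrist {'fov_y': 70.04015037528046, 'cx': 255.63996082159656, 'cy': 192.739583485344, 'k1': 0.014861950113587232, 'position': array([ 0.36279925, -0.54640404,  0.38546334]), 'orientation': array([-1.72148086e+01, -3.04458722e-02, -6.35703519e+01])}
```

View pics/top.png

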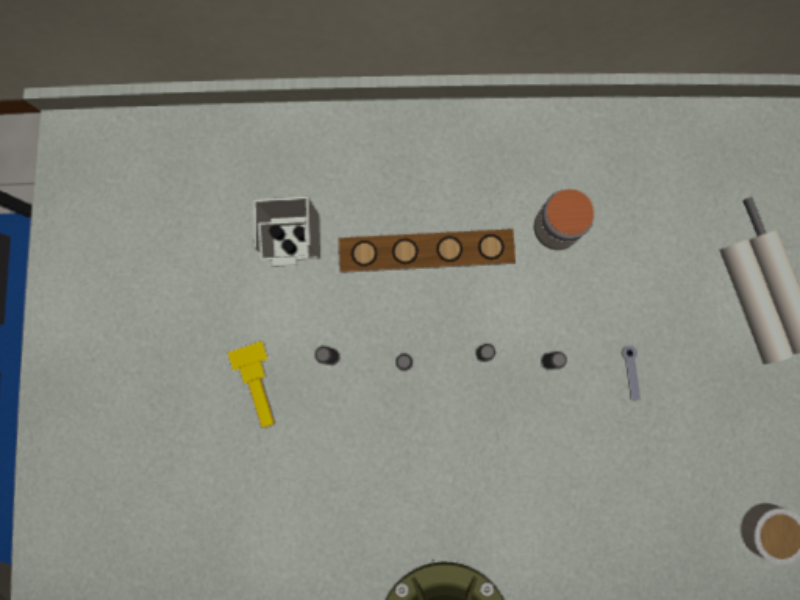

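View pics/side0.png

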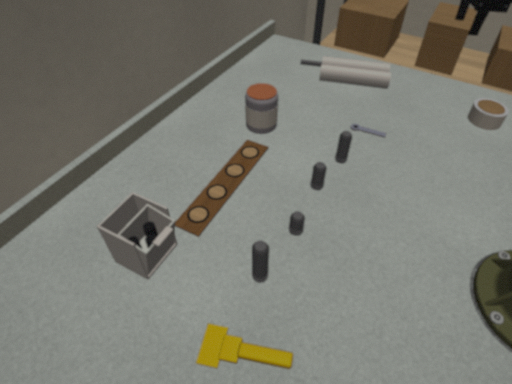

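The bin is at the left end, so 48→a, 64→b, 80→c and 96→d. In the top view (enlarged), the caps stand at about (327,355), (404,362), (487,352) and (554,360), and the marks at (364,253), (404,251), (449,249) and (491,246).

```bash
cat >> h.py <<'E'
def capc(n,x,y,h,C,z0=0):
    a=np.linspace(0,2*np.pi,40); P=[]
    for r,z in ((.0145,0),(.0145,h-.008),(.010,h)):
        P+= [proj(n,(x+r*np.cos(t),y+r*np.sin(t),z0+z),C) for t in a]
    H=cv2.convexHull(np.array(P,np.float32)); m=cv2.moments(H)
    return np.array([m['m10'],m['m01']])/m['m00'],H[:,0]
E
python3 - <<'E'
from h import *
from scipy.optimize import least_squares
W={}
for n in ['top','side']:
    im=viewer.read_camera(n); C=cal(n); bl=[]
    for t in ['cap_48_center','mark_a']:
        for m in masks_of(n,t):
            k=m['pixels'].astype(np.uint8); M=cv2.moments(k,True); 
            if not M['m00']: continue
            c=(M['m10']/M['m00'],M['m01']/M['m00'])
            print(n,t,np.round(c,1),int(M['m00']),round(m['conf'],2),np.round(onz(n,c,.006 if t[0]=='m' else .03,C),4)[:2])
    # dark segmentation of caps
    g=im.max(2); sat=im.max(2).astype(int)-im.min(2)
    k=((g<100)&(sat<25)).astype(np.uint8)
    nb,_,st,ce=cv2.connectedComponentsWithStats(k)
    for i in range(1,nb):
        if 40<st[i,4]<700: print('  dark',n,np.round(ce[i],1),st[i])
E
```

```text
top cap_48_center [258.3 231.2] 87 0.45 [0.4439 0.0631]
top mark_a [232.3 161.8] 208 0.77 [0.6357 0.1336]
top mark_a [313.4 157.9] 196 0.76 [ 0.6432 -0.0897]
top mark_a [287.4 159.4] 198 0.75 [ 0.6399 -0.0183]
top mark_a [258.6 160.8] 178 0.66 [0.6373 0.061 ]
  dark top [  9.3 130.5] [  0 122  21  17 207]
  dark top [178.8 133.8] [164 127  32  16 365]
  dark top [352.  148.9] [342 127  30  33 346]
  dark top [482.1 137.9] [475 127  15  24 150]
  dark top [200.8 148.4] [198 129   7  36 196]
  dark top [178.9 152.2] [167 143  28  22 364]
  dark top [  1.9 174.4] [  0 150   6  58 254]
  dark top [313.8 157.2] [306 150  16  16  49]
  dark top [258.8 160.7] [251 153  16  16  46]
  dark top [494.9 189.2] [480 153  31  73 247]
  dark top [476.1 195.8] [461 159  31  74 302]
  dark top [208.9 227.2] [202 221  15  13 146]
  dark top [309.8 225.5] [304 220  13  12  84]
  dark top [353.1 230.4] [346 225  17  12 124]
  dark top [258.2 231.4] [253 226  11  11  70]
  dark top [482.2 335.4] [474 322  25  35 309]
  dark top [281.6 367. ] [247 359  76  25 163]
  dark top [  3.1 371.6] [  0 360   8  24 168]
  dark top [283.9 378.7] [263 369  43  15 349]
side cap_48_center [296.6 223.2] 300 0.54 [0.44   0.0692]
side mark_a [216.3 191.1] 228 0.81 [0.6379 0.0592]
side mark_a [198.4 214.3] 306 0.68 [0.6327 0.1322]
side mark_a [249.1 152. ] 199 0.63 [ 0.6432 -0.0899]
side mark_a [234.8 170.3] 203 0.58 [ 0.6385 -0.0175]
  dark side [318.5  20.9] [312   0  15  45 464]
  dark side [403.9  17. ] [400   3   9  29  48]
  dark side [494.4  43. ] [489  28  12  28  82]
  dark side [310.5  62.7] [301  60  20   6  85]
  dark side [354.1  81.3] [320  75  68  13 362]
  dark side [482.7 119. ] [468 105  36  24 375]
  dark side [343.1 146.8] [335 131  17  32 360]
  dark side [318.  176.1] [311 163  15  27 322]
  dark side [296.3 223.4] [289 212  16  24 301]
  dark side [259.7 261. ] [252 241  17  42 620]
```

```bash
python3 - <<'E'
from h import *
from scipy.optimize import least_squares
Ct,Cs=cal('top'),cal('side')
obs=[((208.9,227.2),(259.7,261.)),((258.2,231.3),(296.5,223.3)),((309.8,225.5),(318,176.1)),((353.1,230.4),(343.1,146.8))]
for t,s in obs:
  for h in (.048,.064,.080,.096):
    f=lambda p:np.r_[capc('top',*p,h,Ct)[0]-t,capc('side',*p,h,Cs)[0]-s]
    r=least_squares(f,onz('top',t,h/2,Ct)[:2],diff_step=1e-4)
    H=capc('side',*r.x,h,Cs)[1]
    print(h,np.round(r.x,4),np.round(r.fun,1),np.round(H.min(0)),np.round(H.max(0)))
am=np.array([[.6357,.1336],[.6373,.061],[.6399,-.0183],[.6432,-.0897],[.6327,.1322],[.6379,.0592],[.6385,-.0175],[.6432,-.0899]])
m=(am[:4]+am[4:])/2;print(m,np.linalg.norm(np.diff(m,axis=0),axis=1))
E
```

```text
0.048 [0.4599 0.1818] [ 4.7 -1.4 -0.7  3.8] [251. 252.] [267. 278.]
0.064 [0.4582 0.1843] [ 3.3 -0.9 -0.6  2.6] [251. 248.] [268. 279.]
0.08 [0.4564 0.1868] [ 1.7 -0.4 -0.4  1.3] [251. 244.] [268. 281.]
0.096 [0.4546 0.1895] [ 0.1  0.2 -0.2  0. ] [251. 240.] [269. 282.]
0.048 [0.4429 0.0632] [ 0.1  0.3 -0.2 -0.1] [288. 211.] [305. 236.]
0.064 [0.4416 0.0664] [-1.3  0.7  0.  -1.4] [288. 207.] [305. 237.]
0.08 [0.4403 0.0698] [-2.7  1.1  0.3 -2.8] [288. 202.] [306. 239.]
0.096 [0.4389 0.0732] [-4.3  1.6  0.5 -4.3] [288. 198.] [307. 240.]
0.048 [ 0.4577 -0.0763] [ 1.3 -0.1 -0.5  1.4] [310. 166.] [325. 189.]
0.064 [ 0.4564 -0.0722] [ 0.1  0.2 -0.2 -0. ] [310. 162.] [326. 190.]
0.08 [ 0.4551 -0.068 ] [-1.1  0.6  0.1 -1.5] [309. 157.] [327. 192.]
0.096 [ 0.4538 -0.0637] [-2.4  0.9  0.4 -3.1] [309. 153.] [328. 193.]
0.048 [ 0.4436 -0.1935] [ 2.3 -0.3 -0.9  3.2] [335. 139.] [350. 161.]
0.064 [ 0.4427 -0.1888] [ 1.3 -0.1 -0.6  1.7] [334. 135.] [351. 162.]
0.08 [ 0.4417 -0.1839] [ 0.2  0.2 -0.3  0.1] [334. 130.] [352. 163.]
0.096 [ 0.4407 -0.1789] [-0.9  0.5  0.  -1.5] [334. 126.] [353. 165.]
[[ 0.6342  0.1329]
 [ 0.6376  0.0601]
 [ 0.6392 -0.0179]
 [ 0.6432 -0.0898]] [0.07287935 0.07801641 0.07201118]
```

Measurements are consistent: heights are identified, residuals are under 0.3 px, and marks are about 75 mm apart. Next I move to a view pose over the scene.

Emit:
apply_moves --pt "0.8 -0.6 -0.385 0 0 -0.74 1" --pt "0.8 -0.6 -0.385 0 0 -0.74 1" --pt "0.8 -0.6 -0.385 0 0 -0.74 1" --pt "0.8 -0.6 -0.385 0 0 -0.74 1" --pt "0.8 -0.6 -0.385 0 0 -0.74 1" --pt "0.8 -0.6 -0.385 0 0 -0.74 1" --pt "0.8 -0.6 -0.385 0 0 -0.74 1" --pt "0.8 -0.6 -0.385 0 0 -0.74 1" --pt "0.8 -0.6 -0.385 0 0 -0.74 1" --pt "0.8 -0.6 -0.385 0 0 -0.74 1"

```text
time_s: 2.15
tool_pos: [0.3789, -0.4036, 0.2996]
tool_rot: [180.0, 0.0, 89.9]
force: [-0.4, -0.4, 0.3]
grip_width: 0.0867
grasp_force: 0.0
```

Emit:
apply_moves --pt "0.9 0.45 0 0 0 0 1" --pt "0.9 0.45 0 0 0 0 1" --pt "0.9 0.45 0 0 0 0 1" --pt "0.9 0.45 0 0 0 0 1" --pt "0.9 0.45 0 0 0 0 1" --pt "0.9 0.45 0 0 0 0 1"

```text
time_s: 2.75
tool_pos: [0.4696, -0.2222, 0.2998]
tool_rot: [180.0, 0.0, 90.2]
force: [-1.1, -1.3, 0.5]
grip_width: 0.0869
grasp_force: 0.0
```

Emit:
apply_moves --pt "0.82 0.46 0 0 0 0 1" --pt "0.82 0.46 0 0 0 0 1" --pt "0.82 0.46 0 0 0 0 1" --pt "0.82 0.46 0 0 0 0 1" --pt "0.82 0.46 0 0 0 0 1" --pt "0.82 0.46 0 0 0 0 1" --pt "0.82 0.46 0 0 0 0 1" --pt "0.82 0.46 0 0 0 0 1" --pt "0.82 0.46 0 0 0 0 1"

```text
time_s: 3.65
tool_pos: [0.5606, -0.0613, 0.2996]
tool_rot: [-180.0, 0.0, 89.8]
force: [-0.4, 0.7, -0.0]
grip_width: 0.0873
grasp_force: 0.0
```

```bash
python3 - <<'E'
from h import *
s=env.get_obs(); print(s['time_s'],s['tool_pos'],s['tool_rot'],np.round(s['qpos'],1),s['force'])
C=cal('wrist'); print(C[0]['position'],C[0]['orientation']); im=shot('wrist','w1')
for m in masks_of('wrist','mark_a'):
    k=m['pixels'].astype(np.uint8); M=cv2.moments(k,True); c=(M['m10']/M['m00'],M['m01']/M['m00'])
    print(np.round(c,1),int(M['m00']),round(m['conf'],2),np.round(onz('wrist',c,.006,C),4))
g=im.max(2); sat=g.astype(int)-im.min(2)
k=((g<100)&(sat<25)).astype(np.uint8)
nb,_,st,ce=cv2.connectedComponentsWithStats(k)
for i in range(1,nb):
    if 200<st[i,4]<4000: print('  dark',np.round(ce[i],1),st[i])
for h,x,y in ((.096,.4546,.1895),(.048,.4429,.0632),(.064,.4564,-.0722),(.08,.4417,-.1839)):
    c,H=capc('wrist',x,y,h,C); print(h,np.round(c,1),np.round(H.min(0)),np.round(H.max(0)))
E
```

```text
3.65 [ 0.56059728 -0.06134609  0.29955744] [-1.79993523e+02  3.79968095e-02  8.98326039e+01] [ 34.4   8.7 -34.6  87.6   5.   85.2  -0.5] [-4.04507540e-01  7.01158531e-01 -6.48417439e-05]
[0.5616045  0.01984105 0.46237799] [-1.72640834e+01  4.39173449e-03 -1.44031681e-01]
[306.9  27.1] 951 0.87 [0.6367 0.1312 0.006 ]
[305.7 132.2] 603 0.84 [ 0.643  -0.0188  0.006 ]
[305.  175.8] 539 0.63 [ 0.6457 -0.0919  0.006 ]
[305.4  81. ] 706 0.57 [0.6385 0.0584 0.006 ]
  dark [306.6  26.9] [292  10  31  36 258]
  dark [305.6  80.7] [292  65  29  32 212]
  dark [176.6  78. ] [164  66  27  24 491]
  dark [191.2 170.1] [179 158  26  25 458]
0.096 [167.4 -39.3] [145. -71.] [190.  -7.]
0.048 [175.1  76.5] [162.  64.] [189.  88.]
0.064 [189.7 168.1] [177. 156.] [203. 181.]
0.08 [184.7 234.3] [171. 217.] [198. 251.]
```

View pics/w1.png

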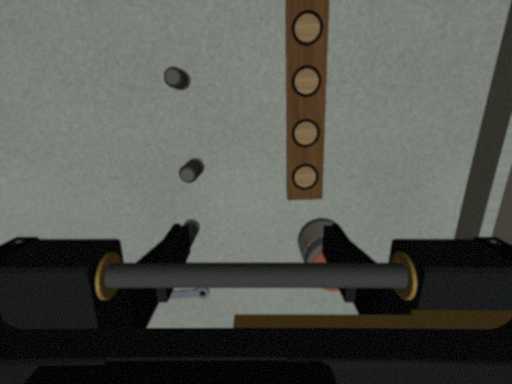

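Emit:
apply_moves --pt "0.61 -0.585 0.9 0 0 0 1" --pt "0.61 -0.585 0.9 0 0 0 1" --pt "0.61 -0.585 0.9 0 0 0 1" --pt "0.61 -0.585 0.9 0 0 0 1" --pt "0.61 -0.585 0.9 0 0 0 1" --pt "0.61 -0.585 0.9 0 0 0 1" --pt "0.61 -0.585 0.9 0 0 0 1" --pt "0.61 -0.585 0.9 0 0 0 1" --pt "0.61 -0.585 0.9 0 0 0 1" --pt "0.61 -0.585 0.9 0 0 0 1"

```text
time_s: 4.75
tool_pos: [0.4452, 0.0619, 0.1205]
tool_rot: [179.9, -0.0, 89.9]
force: [-0.4, -0.1, 1.2]
grip_width: 0.0868
grasp_force: 0.0
```

```bash
python3 - <<'E'
from h import *
s=env.get_obs(); print(s['tool_pos'],s['tool_rot'])
C=cal('wrist'); im=shot('wrist','w2')
cv2.imwrite('pics/w2.png',im[:,:,::-1])
p=s['tool_pos']; print(proj('wrist',(.444,.062,.048),C),proj('wrist',(.444,.062,0),C))
E
```

```text
[0.44523338 0.06185784 0.12046395] [ 1.79895619e+02 -1.27286777e-02  8.99182697e+01]
[253.25105112 201.17678171] [253.54123216 186.65385597]
```

View pics/w2.png

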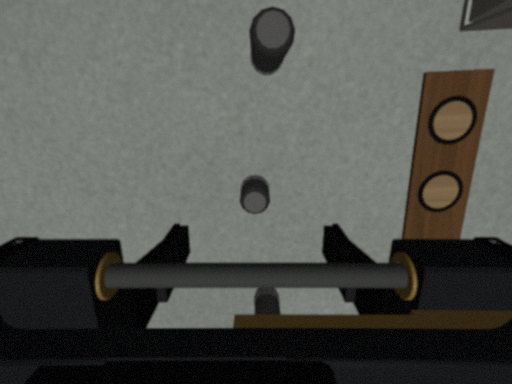

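The cap top is at (255,202) against a predicted (253,201), so it is lined up within about 1.5 mm. I descend and grip.

Emit:
apply_moves --pt "0 0 0.2 0 0 0 1" --pt "0 0 0.4 0 0 0 1" --pt "0 0 0.56 0 0 0 1" --pt "0 0 0.56 0 0 0 1" --pt "0 0 0.56 0 0 0 1" --pt "0 0 0.56 0 0 0 0" --pt "0 0 0.56 0 0 0 0" --pt "0 0 0.56 0 0 0 0" --pt "0 0 0.56 0 0 0 0" --pt "0 0 0.56 0 0 0 0" --pt "0 0 0.56 0 0 0 0" --pt "0 0 0.56 0 0 0 0" --pt "0 0 0.56 0 0 0 0" --pt "0 0 0.56 0 0 0 0" --grip_force 15

```text
time_s: 6.2
tool_pos: [0.4439, 0.0624, 0.0075]
tool_rot: [-180.0, 0.0, 90.0]
force: [0.3, -0.8, 1.1]
grip_width: 0.0283
grasp_force: 15.0
```

Emit:
apply_moves --pt "0 0 -0.2 0 0 0 0" --pt "0 0 -0.4 0 0 0 0" --pt "0 0 -0.6 0 0 0 0" --pt "0 0 -0.8 0 0 0 0" --pt "0.35 0.958 -0.8 0 0 0 0" --pt "0.35 0.958 -0.8 0 0 0 0" --pt "0.35 0.958 -0.8 0 0 0 0" --pt "0.35 0.958 -0.8 0 0 0 0" --pt "0.35 0.958 -0.8 0 0 0 0" --pt "0.35 0.958 -0.8 0 0 0 0" --pt "0.35 0.958 -0.8 0 0 0 0" --pt "0.35 0.958 -0.8 0 0 0 0"

```text
time_s: 7.4
tool_pos: [0.6347, 0.1319, 0.1683]
tool_rot: [180.0, 0.1, 90.0]
force: [-0.1, -0.2, -0.2]
grip_width: 0.0284
grasp_force: 15.0
```

Emit:
apply_moves --pt "0 0 0.2 0 0 0 0" --pt "0 0 0.4 0 0 0 0" --pt "0 0 0.55 0 0 0 0" --pt "0 0 0.65 0 0 0 0" --pt "0 0 0.7 0 0 0 0" --pt "0 0 0.73 0 0 0 0" --pt "0 0 0.75 0 0 0 0" --pt "0 0 0.765 0 0 0 0" --pt "0 0 0.765 0 0 0 0" --pt "0 0 0.765 0 0 0 0"

```text
time_s: 8.4
tool_pos: [0.636, 0.1326, 0.0152]
tool_rot: [179.9, -0.0, 90.0]
force: [0.3, 0.6, -0.6]
grip_width: 0.0283
grasp_force: 15.0
```

```bash
python3 - <<'E'
from h import *
s=env.get_obs(); print(s['tool_pos'],s['tool_rot'],s['force'])
im=shot('side','s2'); a=im[120:300,120:300]
cv2.imwrite('pics/s2c.png',cv2.resize(a[:,:,::-1],None,fx=3,fy=3,interpolation=2))
E
```

```text
[0.63603112 0.13256667 0.01522413] [ 1.79935797e+02 -5.20806005e-03  9.00024098e+01] [ 0.25027885  0.63022172 -0.571757  ]
```

View pics/s2c.png

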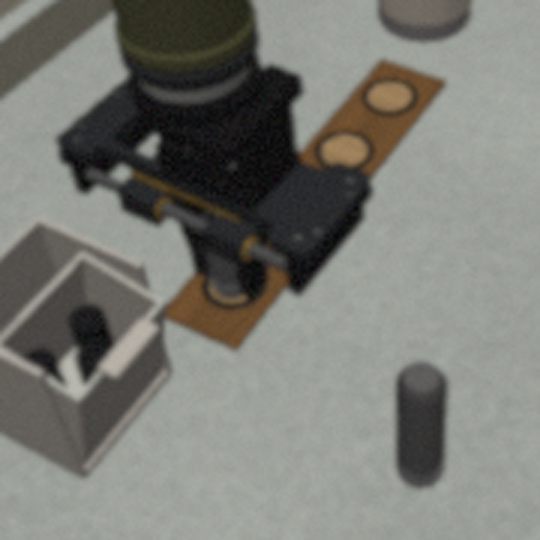

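The cap is over ring a, with its foot near the ring centre. I release and move on to cap 64.

Emit:
apply_moves --pt "0 0 0.005 0 0 0 0" --pt "0 0 0.005 0 0 0 0" --pt "0 0 0.005 0 0 0 1" --pt "0 0 0.005 0 0 0 1" --pt "0 0 0.005 0 0 0 1" --pt "0 0 0.005 0 0 0 1" --pt "0 0 0.005 0 0 0 1" --pt "0 0 -0.2 0 0 0 1" --pt "0 0 -0.4 0 0 0 1" --pt "0 0 -0.7 0 0 0 1" --pt "-1 -0.89 -0.7 0 0 0 1" --pt "-1 -0.89 -0.7 0 0 0 1" --pt "-1 -0.89 -0.7 0 0 0 1" --pt "-1 -0.89 -0.7 0 0 0 1" --pt "-1 -0.89 -0.7 0 0 0 1" --pt "-1 -0.89 -0.7 0 0 0 1" --pt "-1 -0.89 -0.7 0 0 0 1" --pt "-1 -0.89 -0.7 0 0 0 1" --pt "-1 -0.89 -0.7 0 0 0 1"

```text
time_s: 10.35
tool_pos: [0.4585, -0.066, 0.1547]
tool_rot: [180.0, -0.0, 90.1]
force: [0.2, 0.5, 0.1]
grip_width: 0.0872
grasp_force: 0.0
```

```bash
python3 - <<'E'
from h import *
s=env.get_obs(); print(s['tool_pos'],s['tool_rot'],s['force'])
im=shot('wrist','w3'); C=cal('wrist')
for h,x,y,z in ((.064,.4575,-.073,0),(.048,.6355,.132,.006)): print(proj('wrist',(x,y,z+h),C),proj('wrist',(x,y,z),C))
im2=shot('side','s3'); a=im2[150:260,150:330]
b=cv2.resize(a[:,:,::-1],None,fx=2.84,fy=2.84,interpolation=2)
cv2.imwrite('pics/w3c.png',np.vstack([cv2.resize(im[:260,:,::-1],None,fx=1,fy=1),b[:,:512] if b.shape[1]>=512 else cv2.copyMakeBorder(b,0,0,0,512-b.shape[1],0)]))
E
```

```text
[ 0.45851933 -0.06604009  0.15473461] [ 1.79952785e+02 -3.75086142e-02  9.01472565e+01] [0.20949062 0.4934593  0.1031843 ]
[253.78042443 202.14678352] [254.1011689  184.67689081]
[483.16286072 -50.44751476] [442.5052355  -21.99349953]
```

View pics/w3c.png

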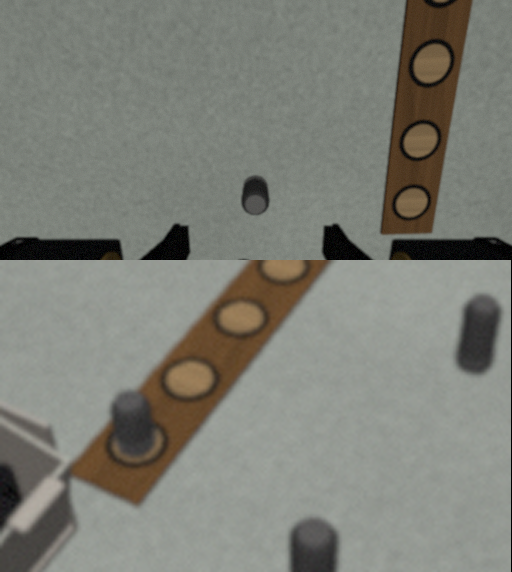

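Cap 48 sits centred on mark a. Cap 64's top is at (255,204), against a predicted (254,202). I pick it up.

Emit:
apply_moves --pt "-0.033 0 0.2 0 0 0 1" --pt "-0.033 0 0.4 0 0 0 1" --pt "-0.033 0 0.6 0 0 0 1" --pt "-0.033 0 0.68 0 0 0 1" --pt "-0.033 0 0.68 0 0 0 1" --pt "-0.033 0 0.68 0 0 0 1" --pt "-0.033 0 0.68 0 0 0 0" --pt "-0.033 0 0.68 0 0 0 0" --pt "-0.033 0 0.68 0 0 0 0" --pt "-0.033 0 0.68 0 0 0 0" --pt "-0.033 0 0.68 0 0 0 0" --pt "-0.033 0 0.68 0 0 0 0" --pt "-0.033 0 0.68 0 0 0 0" --pt "-0.033 0 0.68 0 0 0 0" --pt "-0.033 0 0.68 0 0 0 0"

```text
time_s: 11.95
tool_pos: [0.4575, -0.0742, 0.0185]
tool_rot: [-180.0, 0.0, 90.0]
force: [-0.3, 0.4, 0.1]
grip_width: 0.0286
grasp_force: 15.0
```

Emit:
apply_moves --pt "0 0 -0.2 0 0 0 0" --pt "0 0 -0.4 0 0 0 0" --pt "0 0 -0.6 0 0 0 0" --pt "0 0 -0.8 0 0 0 0" --pt "0.67 0.902 -0.8 0 0 0 0" --pt "0.67 0.902 -0.8 0 0 0 0" --pt "0.67 0.902 -0.8 0 0 0 0" --pt "0.67 0.902 -0.8 0 0 0 0" --pt "0.67 0.902 -0.8 0 0 0 0" --pt "0.67 0.902 -0.8 0 0 0 0" --pt "0.67 0.902 -0.8 0 0 0 0" --pt "0.67 0.902 -0.8 0 0 0 0" --pt "0.67 0.902 -0.8 0 0 0 0"

```text
time_s: 13.25
tool_pos: [0.6374, 0.0583, 0.1787]
tool_rot: [180.0, 0.1, 89.9]
force: [-0.3, 0.3, 0.2]
grip_width: 0.0286
grasp_force: 15.0
```

Emit:
apply_moves --pt "0 0 0.2 0 0 0 0" --pt "0 0 0.4 0 0 0 0" --pt "0 0 0.55 0 0 0 0" --pt "0 0 0.65 0 0 0 0" --pt "0 0 0.7 0 0 0 0" --pt "0 0 0.73 0 0 0 0" --pt "0 0 0.75 0 0 0 0" --pt "0 0 0.767 0 0 0 0" --pt "0 0 0.767 0 0 0 0" --pt "0 0 0.767 0 0 0 0" --pt "0 0 0.767 0 0 0 1" --pt "0 0 0.767 0 0 0 1" --pt "0 0 0.767 0 0 0 1" --pt "0 0 0.767 0 0 0 1" --pt "0 0 0.767 0 0 0 1" --pt "0 0 0.6 0 0 0 1" --pt "0 0 0.4 0 0 0 1" --pt "0 0 0.1 0 0 0 1" --pt "0 0 0.1 0 0 0 1"

```text
time_s: 15.15
tool_pos: [0.6412, 0.0611, 0.1651]
tool_rot: [179.4, -0.0, 90.0]
force: [1.1, 0.3, 1.1]
grip_width: 0.085
grasp_force: 0.0
```

Emit:
apply_moves --pt "-1 -0.975 0 0 0 0 1" --pt "-1 -0.975 0 0 0 0 1" --pt "-1 -0.975 0 0 0 0 1" --pt "-1 -0.975 0 0 0 0 1" --pt "-1 -0.975 0 0 0 0 1" --pt "-1 -0.975 0 0 0 0 1" --pt "-1 -0.975 0 0 0 0 1"

```text
time_s: 15.85
tool_pos: [0.4395, -0.1445, 0.1581]
tool_rot: [-179.9, 0.2, 89.5]
force: [-0.5, -0.0, -0.1]
grip_width: 0.0872
grasp_force: 0.0
```

Emit:
apply_moves --pt "-0.225 0 0 0 0 0 1" --pt "-0.225 0 0 0 0 0 1" --pt "-0.225 0 0 0 0 0 1" --pt "-0.225 0 0 0 0 0 1" --pt "-0.225 0 0 0 0 0 1" --pt "-0.225 0 0 0 0 0 1" --pt "-0.225 0 0 0 0 0 1"

```text
time_s: 16.55
tool_pos: [0.4432, -0.1846, 0.1586]
tool_rot: [180.0, 0.0, 90.1]
force: [-0.4, -0.5, 1.3]
grip_width: 0.087
grasp_force: 0.0
```

```bash
python3 - <<'E'
from h import *
s=env.get_obs(); print(s['tool_pos'],s['tool_rot'],s['force'])
im=shot('wrist','w4'); C=cal('wrist')
for h,x,y,z in ((.08,.443,-.185,0),): print(proj('wrist',(x,y,z+h),C),proj('wrist',(x,y,z),C))
im2=shot('side','s4'); a=im2[150:260,150:330]
b=cv2.resize(a[:,:,::-1],None,fx=2.84,fy=2.84,interpolation=2)
cv2.imwrite('pics/w4c.png',np.vstack([im[:260,:,::-1],cv2.copyMakeBorder(b[:,:512],0,0,0,512-b[:,:512].shape[1],0)]))
E
```

```text
[ 0.44315701 -0.1846093   0.15857819] [1.79998751e+02 1.17391511e-02 9.00696685e+01] [-0.41014205 -0.54183554  1.26160463]
[254.71867706 199.37181965] [254.93216385 178.22072642]
```

View pics/w4c.png

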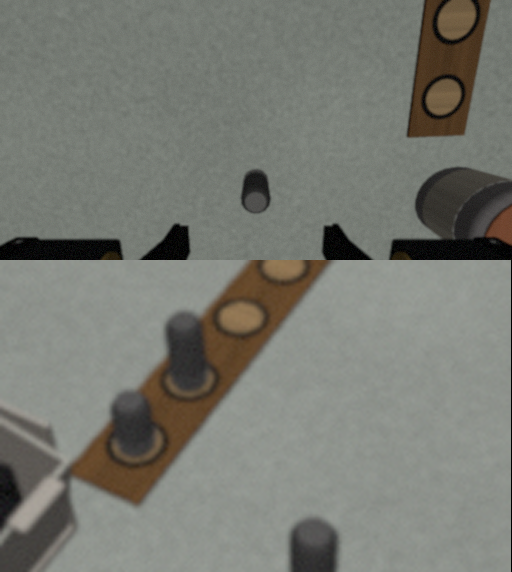

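Cap 64 is centred on b. Cap 80's top at (256,201) is under the gripper, so I pick it up.

Emit:
apply_moves --pt "-0.004 0 0.2 0 0 0 1" --pt "-0.004 0 0.4 0 0 0 1" --pt "-0.004 0 0.55 0 0 0 1" --pt "-0.004 0 0.64 0 0 0 1" --pt "-0.004 0 0.64 0 0 0 1" --pt "-0.004 0 0.64 0 0 0 1" --pt "-0.004 0 0.64 0 0 0 0" --pt "-0.004 0 0.64 0 0 0 0" --pt "-0.004 0 0.64 0 0 0 0" --pt "-0.004 0 0.64 0 0 0 0" --pt "-0.004 0 0.64 0 0 0 0" --pt "-0.004 0 0.64 0 0 0 0" --pt "-0.004 0 0.64 0 0 0 0" --pt "-0.004 0 0.64 0 0 0 0" --pt "-0.004 0 0.64 0 0 0 0"

```text
time_s: 18.15
tool_pos: [0.4429, -0.186, 0.0305]
tool_rot: [-180.0, 0.0, 90.0]
force: [0.5, -0.4, 0.4]
grip_width: 0.0286
grasp_force: 15.0
```

Emit:
apply_moves --pt "0 0 -0.2 0 0 0 0" --pt "0 0 -0.4 0 0 0 0" --pt "0 0 -0.6 0 0 0 0" --pt "0 0 -0.8 0 0 0 0" --pt "0.84 0.99 -0.8 0 0 0 0" --pt "0.84 0.99 -0.8 0 0 0 0" --pt "0.84 0.99 -0.8 0 0 0 0" --pt "0.84 0.99 -0.8 0 0 0 0" --pt "0.84 0.99 -0.8 0 0 0 0" --pt "0.84 0.99 -0.8 0 0 0 0" --pt "0.84 0.99 -0.8 0 0 0 0" --pt "0.84 0.99 -0.8 0 0 0 0" --pt "0.84 0.99 -0.8 0 0 0 0" --pt "0.84 0.99 -0.8 0 0 0 0"

```text
time_s: 19.55
tool_pos: [0.6403, -0.0202, 0.1909]
tool_rot: [180.0, 0.1, 89.8]
force: [0.2, -0.9, -0.9]
grip_width: 0.0282
grasp_force: 15.0
```

Emit:
apply_moves --pt "0 0 0.2 0 0 0 0" --pt "0 0 0.4 0 0 0 0" --pt "0 0 0.55 0 0 0 0" --pt "0 0 0.65 0 0 0 0" --pt "0 0 0.7 0 0 0 0" --pt "0 0 0.73 0 0 0 0" --pt "0 0 0.75 0 0 0 0" --pt "0 0 0.767 0 0 0 0" --pt "0 0 0.767 0 0 0 0" --pt "0 0 0.767 0 0 0 0" --pt "0 0 0.767 0 0 0 1" --pt "0 0 0.767 0 0 0 1" --pt "0 0 0.767 0 0 0 1" --pt "0 0 0.767 0 0 0 1" --pt "0 0 0.767 0 0 0 1" --pt "0 0 0.6 0 0 0 1" --pt "0 0 0.4 0 0 0 1" --pt "0 0 0.1 0 0 0 1" --pt "0 0 0.1 0 0 0 1" --pt "0 0 0.1 0 0 0 1"

```text
time_s: 21.55
tool_pos: [0.6425, -0.0177, 0.1732]
tool_rot: [179.7, 0.0, 90.0]
force: [-0.3, 0.3, -0.7]
grip_width: 0.0864
grasp_force: 0.0
```

Emit:
apply_moves --pt "1 -0.925 0 0 0 0 1" --pt "1 -0.925 0 0 0 0 1" --pt "1 -0.925 0 0 0 0 1" --pt "1 -0.925 0 0 0 0 1" --pt "1 -0.925 0 0 0 0 1" --pt "1 -0.925 0 0 0 0 1" --pt "1 -0.925 0 0 0 0 1" --pt "1 -0.925 0 0 0 0 1" --pt "1 -0.925 0 0 0 0 1" --pt "1 -0.925 0 0 0 0 1"

```text
time_s: 22.55
tool_pos: [0.4568, 0.1806, 0.1701]
tool_rot: [-179.9, -0.0, 89.8]
force: [0.1, -0.1, -0.6]
grip_width: 0.0867
grasp_force: 0.0
```

```bash
python3 - <<'E'
from h import *
s=env.get_obs(); print(s['tool_pos'],s['tool_rot'],s['force'])
im=shot('wrist','w5'); C=cal('wrist')
for h,x,y,z in ((.096,.456,.1885,0),): print(proj('wrist',(x,y,z+h),C),proj('wrist',(x,y,z),C))
im2=shot('top','s5'); a=im2[135:245,190:370]
b=cv2.resize(a[:,:,::-1],None,fx=2.84,fy=2.84,interpolation=2)
cv2.imwrite('pics/w5c.png',np.vstack([im[:260,:,::-1],cv2.copyMakeBorder(b[:,:512],0,0,0,512-b[:,:512].shape[1],0)]))
E
```

```text
[0.45675966 0.18058989 0.17007643] [-1.79946346e+02 -3.18258409e-02  8.98428599e+01] [ 0.06028108 -0.13162939 -0.56071824]
[254.1227971 192.7674192] [254.60194146 169.88753078]
```

View pics/w5c.png

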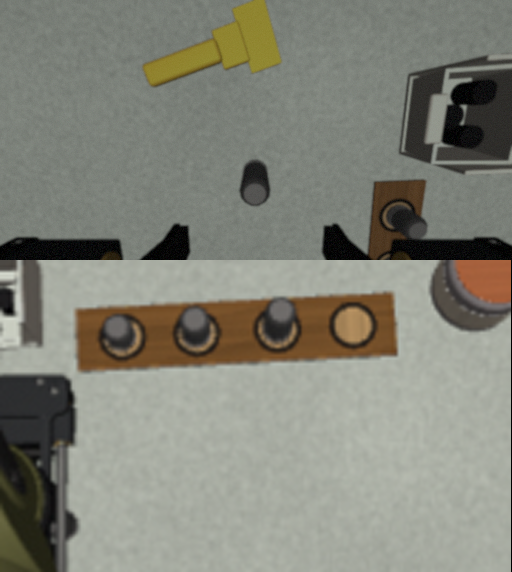

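Emit:
apply_moves --pt "0.03 0 0.1 0 0 0 1" --pt "0.03 0 0.3 0 0 0 1" --pt "0.03 0 0.5 0 0 0 1" --pt "0.03 0 0.65 0 0 0 1" --pt "0.03 0 0.65 0 0 0 1" --pt "0.03 0 0.65 0 0 0 1" --pt "0.03 0 0.65 0 0 0 0" --pt "0.03 0 0.65 0 0 0 0" --pt "0.03 0 0.65 0 0 0 0" --pt "0.03 0 0.65 0 0 0 0" --pt "0.03 0 0.65 0 0 0 0" --pt "0.03 0 0.65 0 0 0 0" --pt "0.03 0 0.65 0 0 0 0" --pt "0.03 0 0.65 0 0 0 0" --pt "0.03 0 0.65 0 0 0 0"

```text
time_s: 24.15
tool_pos: [0.4559, 0.188, 0.0404]
tool_rot: [-180.0, 0.0, 90.0]
force: [-0.4, -0.2, 0.3]
grip_width: 0.0282
grasp_force: 15.0
```

Emit:
apply_moves --pt "0 0 -0.2 0 0 0 0" --pt "0 0 -0.4 0 0 0 0" --pt "0 0 -0.6 0 0 0 0" --pt "0 0 -0.8 0 0 0 0" --pt "-1 0 -0.8 0 0 0 0" --pt "-1 0 -0.8 0 0 0 0" --pt "-1 0 -0.8 0 0 0 0" --pt "-1 0 -0.8 0 0 0 0" --pt "-1 0 -0.8 0 0 0 0"

```text
time_s: 25.05
tool_pos: [0.4552, -0.02, 0.2001]
tool_rot: [-179.9, 0.2, 89.3]
force: [-0.1, 1.0, -0.8]
grip_width: 0.0286
grasp_force: 15.0
```

Emit:
apply_moves --pt "-0.392 0.943 0 0 0 0 0" --pt "-0.392 0.943 0 0 0 0 0" --pt "-0.392 0.943 0 0 0 0 0" --pt "-0.392 0.943 0 0 0 0 0" --pt "-0.392 0.943 0 0 0 0 0" --pt "-0.392 0.943 0 0 0 0 0" --pt "-0.392 0.943 0 0 0 0 0" --pt "-0.392 0.943 0 0 0 0 0" --pt "-0.392 0.943 0 0 0 0 0" --pt "-0.392 0.943 0 0 0 0 0" --pt "-0.392 0.943 0 0 0 0 0"

```text
time_s: 26.15
tool_pos: [0.6443, -0.0905, 0.2012]
tool_rot: [180.0, 0.1, 90.0]
force: [-0.1, 0.9, 0.5]
grip_width: 0.0288
grasp_force: 15.0
```

Emit:
apply_moves --pt "0 0 0.2 0 0 0 0" --pt "0 0 0.4 0 0 0 0" --pt "0 0 0.55 0 0 0 0" --pt "0 0 0.65 0 0 0 0" --pt "0 0 0.7 0 0 0 0" --pt "0 0 0.73 0 0 0 0" --pt "0 0 0.75 0 0 0 0" --pt "0 0 0.767 0 0 0 0" --pt "0 0 0.767 0 0 0 0" --pt "0 0 0.767 0 0 0 0" --pt "0 0 0.767 0 0 0 1" --pt "0 0 0.767 0 0 0 1" --pt "0 0 0.767 0 0 0 1" --pt "0 0 0.767 0 0 0 1" --pt "0 0 0.767 0 0 0 1" --pt "0 0 0.6 0 0 0 1" --pt "0 0 0.4 0 0 0 1" --pt "0 0 0.1 0 0 0 1" --pt "0 0 0 0 0 0 1" --pt "0 0 0 0 0 0 1"

```text
time_s: 28.15
tool_pos: [0.6476, -0.0899, 0.2065]
tool_rot: [179.5, 0.1, 90.0]
force: [0.3, -0.7, 0.1]
grip_width: 0.0866
grasp_force: 0.0
```

Emit:
apply_moves --pt "-0.2 -1 -0.3 0 0 0 1" --pt "-0.2 -1 -0.3 0 0 0 1" --pt "-0.2 -1 -0.3 0 0 0 1" --pt "-0.2 -1 -0.3 0 0 0 1" --pt "-0.2 -1 -0.3 0 0 0 1" --pt "-0.2 -1 -0.3 0 0 0 1" --pt "-0.2 -1 -0.3 0 0 0 1" --pt "-0.2 -1 -0.3 0 0 0 1" --pt "-0.2 -1 -0.3 0 0 0 1"

```text
time_s: 29.05
tool_pos: [0.4452, -0.1295, 0.2598]
tool_rot: [-180.0, -0.1, 90.1]
force: [-0.1, 1.2, 0.8]
grip_width: 0.0866
grasp_force: 0.0
```

```bash
python3 - <<'E'
from h import *
s=env.get_obs(); print(s['time_s'],s['tool_pos'],s['force'])
P=[]
for n,(r0,r1,c0,c1) in (('side',(110,260,130,330)),('top',(120,220,190,370))):
    im=viewer.read_camera(n)[:,:,::-1]
    a=im[r0:r1,c0:c1]; f=580/a.shape[1]; P.append(cv2.resize(a,(580,int(a.shape[0]*f) if n=='top' else 270) if 0 else None,fx=(f if n=='top' else 1.8),fy=(f if n=='top' else 1.8),interpolation=2))
w=max(p.shape[1] for p in P)
cv2.imwrite('pics/end.png',np.vstack([cv2.copyMakeBorder(p,0,0,0,w-p.shape[1],0) for p in P])[:600])
E
```

```text
29.05 [ 0.44520935 -0.12952326  0.25979989] [-0.08473887  1.18269652  0.83186963]
```

View pics/end.png

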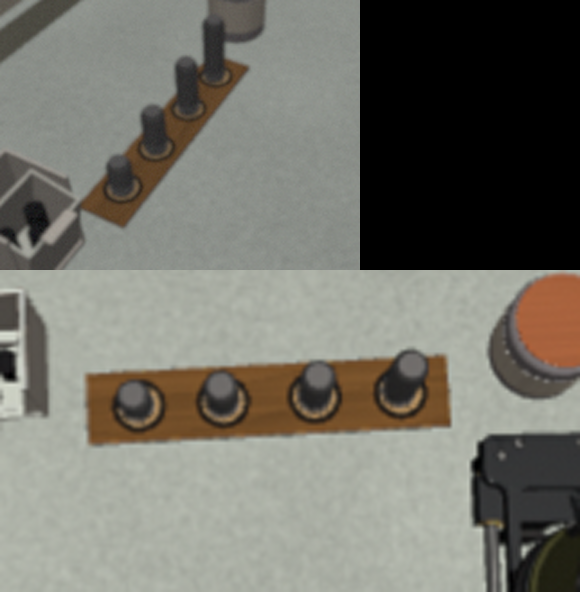

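All four stand in order on their marks. I do a numeric centring check before handing in.

```bash
python3 - <<'E'
from h import *
from scipy.optimize import least_squares
mk={'top':[[.6357,.1336],[.6373,.061],[.6399,-.0183],[.6432,-.0897]],'side':[[.6327,.1322],[.6379,.0592],[.6385,-.0175],[.6432,-.0899]],'wrist':[]}
for n in ('top','side'):
    viewer.read_camera(n); C=cal(n)
    ms=[m for t in ('cap_48_center','cap_64_center','cap_80_center','cap_96_center') for m in masks_of(n,t)]
    for h,p in zip((.048,.064,.08,.096),mk[n]):
        e=capc(n,*p,h,C,.006)[0]
        for m in ms:
            k=m['pixels']; c=np.argwhere(k).mean(0)[::-1] if k.any() else np.array([999,999])
            if np.linalg.norm(c-e)<10:
                r=least_squares(lambda q:capc(n,*q,h,C,.006)[0]-c,p,diff_step=1e-4)
                print(n,h,k.sum(),round(m['conf'],2),'off mm',np.round((r.x-p)*1000,1))
E
```

```text
top 0.048 126 0.58 off mm [-1.2  0. ]
top 0.064 126 0.72 off mm [1.2 0.7]
top 0.064 48 0.15 off mm [-17.6  -2.4]
top 0.08 135 0.65 off mm [1.6 1.8]
top 0.096 167 0.7 off mm [1.4 0.4]
side 0.048 307 0.68 off mm [1.2 0.6]
side 0.064 356 0.7 off mm [-2.1  1.8]
side 0.08 395 0.63 off mm [0.5 0.7]
side 0.096 475 0.66 off mm [-0.2  2.2]
```

All four caps are within about 2 mm of centre.

```bash
python3 -c "
from cell import env
print(env.sign_off())"
```

```text
the job is handed in; nothing more can be done
None
```

The four caps stand upright in height order, 48 mm by the bin to 96 mm by the tin, each within about 2–3 mm of its mark's centre; the scraper was not touched and the job is handed in.

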